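# Crack the sealed parts keeper for the waiting bezels

## Task

One of the two gasket-sealed parts keepers has the tray of LED bezels standing in front of it: take that keeper's lid by its bar handle, break it free of its sticky seal without flinging it wide, and hold it slightly ajar, with the front edge about 20 mm up. Finish while still holding the lid there with the gripper; leave the other keeper shut and everything else where it is.

Things in the scene. Friction and masses are not known exactly. Their poses are not given: they have to be found in the camera images.
- keeper_a: parts keeper, grey plastic box fixed on the mat, 130 (own x) x 120 (own y) x 70 mm without its lid; one of two alike, either may stand left or right. Origin: centre of its underside, 3 mm above the table. Own x points from its front (handle side, facing the robot, turned up to 0.4 rad) to the hinge at its back
- lid_a (a joint): lid angle of keeper_a: 0 shut, grows as the front edge rises about own +y through hinge_a. Slab 136 x 124 x 10 mm, front edge 136 mm from the hinge (20 mm up at 0.15 rad). Sticky seal: lifting at the bar takes about 16 to 24 N within the first 3 mm, then it snaps to about 0.08 rad, free above; there the bar bears only 1 to 3 N. Let go, it drops nearly shut (below 0.08)
- bar_a (a point): middle of the handle of keeper_a's lid: a round steel bar 12 mm thick along the keeper's own y, 52 mm clear between its two posts, near the lid's front edge, 115 mm in front of the hinge and 43 mm above it when shut. Under it are 26 mm of free room above the lid. Turns with the lid
- hinge_a (a point): hinge line of keeper_a's lid, middle: at the back edge, 67 mm behind the keeper's origin along own +x and 70 mm above it
- keeper_b: parts keeper, grey plastic box fixed on the mat, 130 (own x) x 120 (own y) x 70 mm without its lid; one of two alike, either may stand left or right. Origin: centre of its underside, 3 mm above the table. Own x points from its front (handle side, facing the robot, turned up to 0.4 rad) to the hinge at its back
- lid_b (a joint): lid angle of keeper_b: 0 shut, grows as the front edge rises about own +y through hinge_b. Slab 136 x 124 x 10 mm, front edge 136 mm from the hinge (20 mm up at 0.15 rad). Sticky seal: lifting at the bar takes about 16 to 24 N within the first 3 mm, then it snaps to about 0.08 rad, free above; there the bar bears only 1 to 3 N. Let go, it drops nearly shut (below 0.08)
- bar_b (a point): middle of the handle of keeper_b's lid: a round steel bar 12 mm thick along the keeper's own y, 52 mm clear between its two posts, near the lid's front edge, 115 mm in front of the hinge and 43 mm above it when shut. Under it are 26 mm of free room above the lid. Turns with the lid
- hinge_b (a point): hinge line of keeper_b's lid, middle: at the back edge, 67 mm behind the keeper's origin along own +x and 70 mm above it
- tray: shallow open aluminium tray, 60 x 85 x 16 mm, loose, 150 g, holding the two chrome LED bezels (23 mm across, 15 mm high). It stands on the mat in front of one keeper, on the robot's side, its centre about 175 to 205 mm before that keeper's origin. Origin: centre of its underside
- amp: small grey plastic amplifier cube, 62 mm, two little knobs on top, loose, 250 g, in front of the other keeper. Origin: centre of its underside
- brick: squat black power brick, 120 x 70 x 40 mm, with a rocker switch on top, loose, to the left of the keepers. Origin: centre of its underside
- wrench: jack wrench with a round handle, 24 mm thick, 173 mm long, lying to the right of the keepers. Origin: under its middle, on the mat
- backplate: clear acrylic plate 60 x 110 x 5 mm lying flat on the mat beyond the keepers. Origin: centre of its underside
Mind the look-alikes: they are no part of the job. Several things have the shape of the tray; the one meant has the colours described above.

How it is judged (in metres and radians):
On the way:
1. the lid of the keeper behind the bezel tray is broken free by the fingers (opened past 0.065 rad) (((horizontal distance between tray and keeper_a below 0.22 m and value of joint lid_a above 0.065 rad and contact force between the fingers and lid_a above 0.6 N) or (horizontal distance between tray and keeper_b below 0.22 m and value of joint lid_b above 0.065 rad and contact force between the fingers and lid_b above 0.6 N))), for 0.1 s.
At the end, for the whole second after the job is handed in: the lid of the keeper behind the bezel tray is held still at 0.09 to 0.24 rad (front edge about 12 to 32 mm up) by the fingers, the other lid is shut (under 0.03 rad), and tray, amplifier, brick, wrench and backplate are within 20 mm of where they began (((horizontal distance between tray and keeper_a below 0.22 m and value of joint lid_a between 0.09 and 0.24 rad and value of joint lid_b below 0.03 rad and velocity of joint lid_a between -0.1 and 0.1 rad/s and contact force between the fingers and lid_a above 0.6 N) or (horizontal distance between tray and keeper_b below 0.22 m and value of joint lid_b between 0.09 and 0.24 rad and value of joint lid_a below 0.03 rad and velocity of joint lid_b between -0.1 and 0.1 rad/s and contact force between the fingers and lid_b above 0.6 N)) and distance of each of tray, amp, brick, wrench, backplate from where it was at the start of the episode below 0.02 m); the arm keeps its last pose, push and grip.
It fails at once if a lid is flung wide (over 0.45 rad) (value of joint any of lid_a, lid_b above 0.45 rad).
It fails at once if the other keeper's seal is broken ((horizontal distance between tray and keeper_a below 0.22 m and value of joint lid_b above 0.05 rad) or (horizontal distance between tray and keeper_b below 0.22 m and value of joint lid_a above 0.05 rad)).
It fails at once if tray, amplifier, brick, wrench or backplate is shoved away (distance of any of tray, amp, brick, wrench, backplate from where it was at the start of the episode above 0.03 m).
It also fails if it takes over 32 s, if anything falls off the work surface, if the arm or the gripper's body presses on something with over 40 N, if the wrist force passes 120 N, or if a joint passes its speed limit or range.

## Robot

A 6-joint arm with a two-finger parallel gripper is mounted at the origin on the work surface. World frame = base frame: x ahead of the robot, y to its left, z up, the work surface at z = 0. Lengths are in mm, angles in rad, forces in N, time in s.
With the tool pointing down it reaches from about 350 to 775 mm from the base axis. Payload 7.3 kg.
Tool frame: the origin (TCP) lies between the finger pads; the fingertips stand 14 mm ahead of it and the grasp point (between the pads) lies 5 mm behind it; z points along the fingers, y is the line along which they close (so a half turn about z gives the same grasp; the last joint's range is limited). The gripper opens to 92 mm and grips with 3 to 60 N. Pads are 19 mm wide; open, the fingers measure 130 mm over their backs; the gripper's body (75 mm by 190 mm) begins 47 mm behind the grasp point.
Start: joints at [0.989, 0.342, 1.524, -0, 1.275, -0.146], TCP at [221.61, 475.957, 217.641] pointing down, gripper open.
Joint ranges: [-2.53, 2.53], [-0.77, 2.02], [0.04, 2.7], [-1, 4.14], [0.28, 2.66], [-3.11, 3.11]. Speed limits (rad/s): [2.57, 2.57, 3.14, 3.14, 3.14, 3.14].

## Interface

Orientations are given as [roll, pitch, yaw] about the fixed x, y, z axes, in that order (R = Rz(yaw) Ry(pitch) Rx(roll)).
In Python, from plant import get_obs, cams, close_job gives the robot as it stands. The module is installed in compiled form; this text tells all that it offers.
- The arm moves only by the shell command python3 -m creep 'ROWS'. ROWS is JSON, a list of rows, each an object of numbers: "hand": the opening, from 0 (shut) to 1 (fully open); "tx", "ty", "tz": the shift along the tool's x, y, z in m; "spin": the turn about the tool's z in degrees. In form: [{"hand": .., "tx": .., "ty": .., "tz": .., "spin": ..}, ...]. A call has 1 to 5 rows; each row shifts and turns the commanded pose from where the row before left it, along the tool's axes as they then stand; what a row does not reach is not made up. A row lasts 1/8 s, in which the tool goes at most 62.5 mm and 10.7 degrees, less where a joint would pass 70% of its speed; a pose out of reach is approached as far as the arm can. A call is refused whole if a number of a shift passes 0.0625 or a number of a turn 10.7, either way. A call with a gripper value outside its range is refused whole. The fingers move at their own pace and stop on an object; the grip force is fixed at half the most. Time passes only in rows, so rows that do not move let the fingers close. It gives the time, the measured TCP pose, the force, the opening and the grip force at its end, in the units of the state.
- get_obs(): the state, without advancing time (a new reading comes with each control period).
- cams.capture(name): name is "scene" or "side" or "wrist"; returns a dict with "color" (480x640x3 uint8, red, green, blue), "K" (3x3 intrinsics, pixels), "R" (3x3) and "t" (3): a world point X has camera coordinates R X + t. Camera axes: x right, y down, z forward; pixel columns grow to the right and rows downward; lengths in mm; the calibration is good to about 2 mm. The wrist camera is an equidistant fisheye: a pixel r from the principal point sees the ray r / f radians off the axis. A picture is of the moment at which its call begins. There is no depth.
- close_job(): hands the job in; it is judged then, once.
The state is a dict: "time": time; "joint_positions": joint angles; "dq": joint speeds; "tau": joint torques, N m; "tool_pos": TCP position; "tcp_rot": TCP orientation; "contact_force": force on the tool from outside, world axes, zero at the start; "moment": the same for the moment, N m; "grip_width": finger opening in mm; "finger_force": force on a finger pad.
Only numpy, scipy, OpenCV 4.12 (cv2) and the standard library are available. Lean on these libraries where they do the work, as an engineer would, in place of code of your own. Each camera call takes 0.05 s, during which the arm holds its last target. There are 200 camera calls.

## Working session

There is one attempt and no reset: what is moved stays moved. The work goes in short steps, Python scripts to look and compute and a shell command to move; the robot and the scene stay as the last step left them, time stands still between calls to the robot, and variables do not carry over. Pictures are saved under pics/ and viewed, at most 10 in all, crops included, and the job is handed in when it is done.

```bash
mkdir -p pics; cat > h.py <<'E'
import numpy as np, cv2, json
from plant import get_obs, cams
def snap(n,f):
    c=cams.capture(n); cv2.imwrite(f'pics/{f}.png',cv2.cvtColor(c['color'],cv2.COLOR_RGB2BGR))
    np.savez(f'pics/{f}.npz',K=c['K'],R=c['R'],t=c['t']); return c
def pix(f,u,v,z):
    d=np.load(f'pics/{f}.npz'); K,R,t=d['K'],d['R'],d['t']
    r=R.T@np.linalg.solve(K,[u,v,1.]); o=-R.T@t.ravel(); return o+r*(z-o[2])/r[2]
def proj(f,X):
    d=np.load(f'pics/{f}.npz'); p=d['K']@(d['R']@np.array(X,float)+d['t'].ravel()); return p[:2]/p[2]
E
python3 -c "
from h import *
snap('scene','s1');snap('side','d1');o=get_obs();print(o['time'],o['tool_pos'],o['tcp_rot'],o['grip_width'],o['contact_force'])"
```

```text
0.1 [221.41030774 475.62178499 217.02629167] [-3.14022559e+00 -1.80409601e-04  2.70576377e+00] 92.01166840392005 [ 0.49094257  0.20589627 -0.0716238 ]
```

View pics/s1.png

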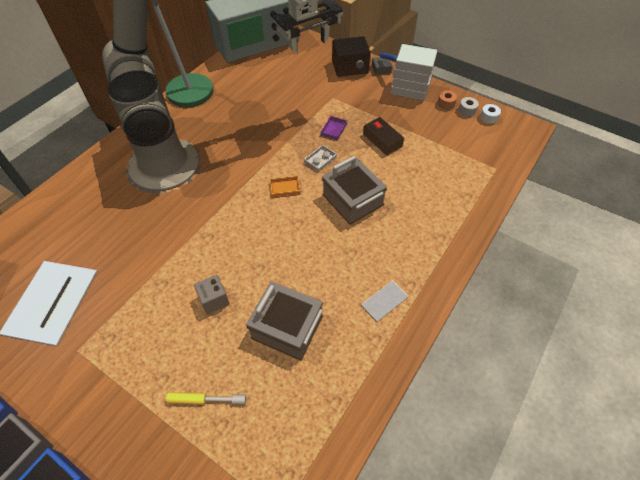

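View pics/d1.png

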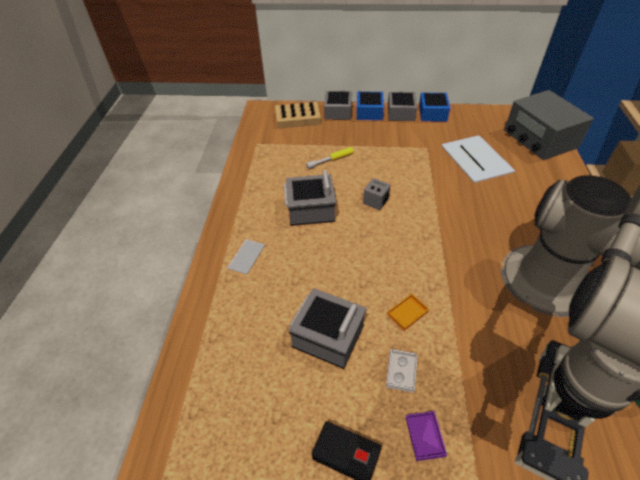

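The aluminium tray with the two chrome bezels (scene 320,158; side 402,370) stands before the left keeper (scene 354,188; side 328,327). The amp is at the right keeper. I'll enlarge the left keeper in both views.

```bash
python3 -c "
import cv2,numpy as np
a=cv2.imread('pics/s1.png')[135:235,295:405];b=cv2.imread('pics/d1.png')[280:400,270:430]
a=cv2.resize(a,None,fx=5,fy=5,interpolation=cv2.INTER_CUBIC);b=cv2.resize(b,None,fx=5,fy=5,interpolation=cv2.INTER_CUBIC)
cv2.imwrite('pics/a1.png',a);cv2.imwrite('pics/b1.png',b)"
```

```text
(no output)
```

View pics/a1.png

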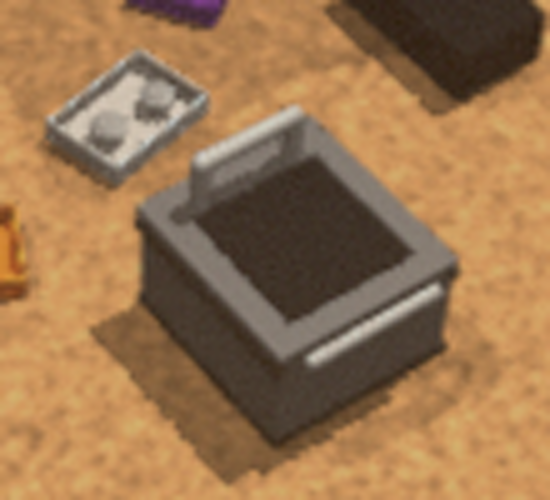

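View pics/b1.png

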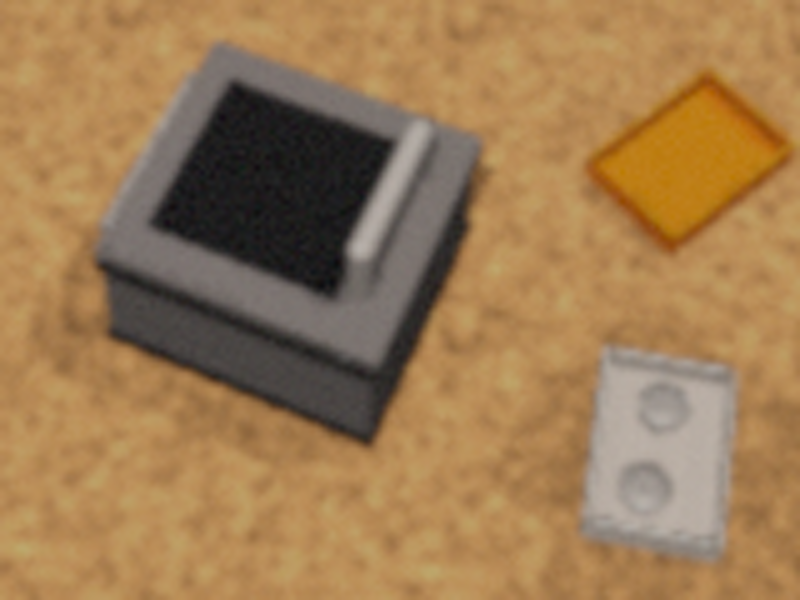

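The handle bar ends are at scene px (335,166.6) and (355,157.4), and at side px (342,329) and (354.4,305.6). The lid's top corners are also clear in both views.

```bash
python3 -c "
from h import *
np.set_printoptions(precision=1,suppress=True)
f=lambda c,u,v,z:pix(c,u,v,z)
s=lambda x,y:(295+x/5,135+y/5); d=lambda x,y:(270+x/5,280+y/5)
print('bar s',f('s1',*s(200,160),119),f('s1',*s(298,114),119))
print('bar d',f('d1',*d(360,243),119),f('d1',*d(422,130),119))
for p in [(138,212),(310,112),(458,265),(283,360)]:print('lid s',f('s1',*s(*p),83))
for p in [(380,368),(482,142),(218,45),(100,258)]:print('lid d',f('d1',*d(*p),83))
for p in [(48,128),(138,52),(210,100),(115,170)]:print('tray s',f('s1',*s(*p),16))
def fit(c,P):
  P=np.array(P)[:,:2];return P
S=np.array([f('s1',*s(*p),83) for p in [(138,212),(310,112),(458,265),(283,360)]])
D=np.array([f('d1',*d(*p),83) for p in [(482,142),(380,368),(100,258),(218,45)]])
for Q in(S,D):
  c=Q.mean(0);v=(Q[2]+Q[3]-Q[0]-Q[1])/2;print(c,np.linalg.norm(v),np.arctan2(v[1],v[0]))
"
```

```text
bar s [504.5 189.1 119. ] [530.9 248.3 119. ]
bar d [525.7 248.1 119. ] [500.9 190.8 119. ]
lid s [479.5 165.5  83. ]
lid s [519.  284.2  83. ]
lid s [646.9 230.9  83. ]
lid s [602.2 121.3  83. ]
lid d [515.5 286.   83. ]
lid d [472.9 172.1  83. ]
lid d [596.5 124.8  83. ]
lid d [638.8 240.5  83. ]
tray s [361.9 241.3  16. ]
tray s [371.3 326.   16. ]
tray s [431.4 316.2  16. ]
tray s [415.5 235.4  16. ]
[561.9 200.5  83. ] 134.46786070739904 -0.3709915636019628
[555.9 205.8  83. ] 131.89951730516583 -0.35958430981513545
```

```bash
python3 -m creep '[{"hand":1,"tx":0,"ty":0,"tz":0,"spin":10.6},{"hand":1,"tx":0,"ty":0,"tz":0,"spin":10.6},{"hand":1,"tx":0,"ty":0,"tz":0,"spin":10.6},{"hand":1,"tx":0,"ty":0,"tz":0,"spin":10.6},{"hand":1,"tx":0,"ty":0,"tz":0,"spin":10.6}]'; python3 -m creep '[{"hand":1,"tx":0,"ty":0,"tz":0,"spin":10.6},{"hand":1,"tx":0,"ty":0,"tz":0,"spin":10.6},{"hand":1,"tx":0,"ty":0,"tz":0,"spin":10.6},{"hand":1,"tx":0,"ty":0,"tz":0,"spin":1.7},{"hand":1,"tx":0,"ty":0,"tz":0,"spin":0}]'
cat >> h.py <<'E'
from scipy.spatial.transform import Rotation as Ro
def togo(X):
    o=get_obs(); R=Ro.from_euler('xyz',o['tcp_rot']).as_matrix(); return R.T@(np.array(X)-o['tool_pos']),o['tcp_rot']
E
python3 -c "
from h import *
print(togo([515,219.5,200]))"
```

```text
time: 0.72
tool_pos: [221.4, 475.7, 217.2]
tcp_rot: [-3.141, 0.001, 1.775]
contact_force: [-0.3, -0.1, 0.9]
grip_width: 91.9
finger_force: 0.0
time: 1.35
tool_pos: [221.5, 475.9, 217.4]
tcp_rot: [-3.142, 0.0, 1.199]
contact_force: [0.4, 0.5, -0.2]
grip_width: 91.9
finger_force: 0.0
(array([-132.2255668 ,  366.54840837,   17.46638807]), array([-3.14151321e+00,  3.73011552e-04,  1.19900855e+00]))
```

```bash
python3 -m creep '[{"hand":1,"tx":-0.0165,"ty":0.0458,"tz":0,"spin":0},{"hand":1,"tx":-0.0165,"ty":0.0458,"tz":0,"spin":0},{"hand":1,"tx":-0.0165,"ty":0.0458,"tz":0,"spin":0},{"hand":1,"tx":-0.0165,"ty":0.0458,"tz":0,"spin":0},{"hand":1,"tx":-0.0165,"ty":0.0458,"tz":0,"spin":0}]'; python3 -m creep '[{"hand":1,"tx":-0.0165,"ty":0.0458,"tz":0,"spin":0},{"hand":1,"tx":-0.0165,"ty":0.0458,"tz":0.008,"spin":0},{"hand":1,"tx":-0.0165,"ty":0.0458,"tz":0.01,"spin":0},{"hand":1,"tx":0,"ty":0,"tz":0,"spin":0}]'
python3 -c "
from h import *
print(togo([515,219.5,200]));c=snap('wrist','w1');print(c['K'],c['R']@[515,219.5,116]+c['t'].ravel(),c['R'])"
```

```text
time: 1.98
tool_pos: [405.6, 314.2, 217.7]
tcp_rot: [3.141, -0.0, 1.199]
contact_force: [0.3, 0.6, -0.4]
grip_width: 91.8
finger_force: 0.0
time: 2.48
tool_pos: [515.8, 216.5, 198.3]
tcp_rot: [-3.141, 0.001, 1.194]
contact_force: [0.2, 1.4, 0.2]
grip_width: 91.8
finger_force: 0.0
(array([ 2.43698179, -1.86508311, -1.65658685]), array([-3.14063271e+00,  1.30882920e-03,  1.19440584e+00]))
[[371.64829954   0.         318.17213606]
 [  0.         371.64829954 238.93413987]
 [  0.           0.           1.        ]] [-7.89925927e-01 -2.49225904e-01  2.57814435e+02] [[ 9.29922345e-01 -3.67755439e-01 -6.07649091e-04]
 [-3.54435160e-01 -8.96678344e-01  2.65223801e-01]
 [-9.80823612e-02 -2.46422167e-01 -9.64186686e-01]]
```

View pics/w1.png

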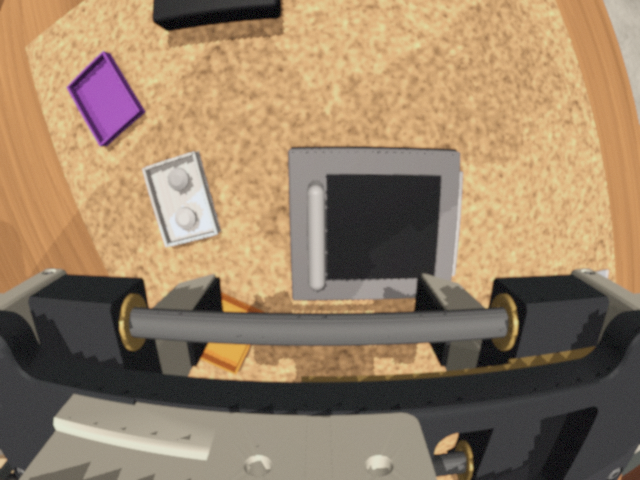

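The wrist view shows the bar at (316,185)–(317,289), centre (316.5,237). The predicted centre is (317,238.6), and the bar is square to the closing line. I'll descend and grip.

```bash
python3 -m creep '[{"hand":1,"tx":0.0025,"ty":-0.002,"tz":0.03,"spin":0},{"hand":1,"tx":0,"ty":0,"tz":0.03,"spin":0},{"hand":1,"tx":0,"ty":0,"tz":0.02,"spin":0},{"hand":1,"tx":0,"ty":0,"tz":0.008,"spin":0},{"hand":1,"tx":0,"ty":0,"tz":0,"spin":0}]'; python3 -m creep '[{"hand":0,"tx":0,"ty":0,"tz":0,"spin":0},{"hand":0,"tx":0,"ty":0,"tz":0,"spin":0},{"hand":0,"tx":0,"ty":0,"tz":0,"spin":0},{"hand":0,"tx":0,"ty":0,"tz":0,"spin":0},{"hand":0,"tx":0,"ty":0,"tz":0,"spin":0}]'; python3 -m creep '[{"hand":0,"tx":0,"ty":0,"tz":0,"spin":0},{"hand":0,"tx":0,"ty":0,"tz":0,"spin":0},{"hand":0,"tx":0,"ty":0,"tz":0,"spin":0},{"hand":0,"tx":0,"ty":0,"tz":0,"spin":0}]'
```

```text
time: 3.15
tool_pos: [512.9, 222.8, 111.9]
tcp_rot: [-3.141, -0.0, 1.198]
contact_force: [0.4, 0.6, 0.9]
grip_width: 92.3
finger_force: 0.0
time: 3.78
tool_pos: [513.4, 222.0, 111.7]
tcp_rot: [3.142, -0.0, 1.196]
contact_force: [-0.8, 0.7, -0.5]
grip_width: 46.4
finger_force: 0.0
time: 4.28
tool_pos: [514.6, 221.9, 112.1]
tcp_rot: [3.139, -0.001, 1.196]
contact_force: [4.5, -2.4, 3.6]
grip_width: 6.6
finger_force: 2.9
```

```bash
python3 -m creep '[{"hand":0,"tx":0,"ty":0,"tz":0,"spin":0},{"hand":0,"tx":0,"ty":0,"tz":0,"spin":0},{"hand":0,"tx":0,"ty":0,"tz":0,"spin":0}]'; python3 -c "
from h import *
snap('wrist','w2')"
```

```text
time: 4.65
tool_pos: [515.1, 222.0, 112.9]
tcp_rot: [3.138, -0.002, 1.196]
contact_force: [3.2, -2.3, 5.5]
grip_width: 0.7
finger_force: 2.5
```

View pics/w2.png

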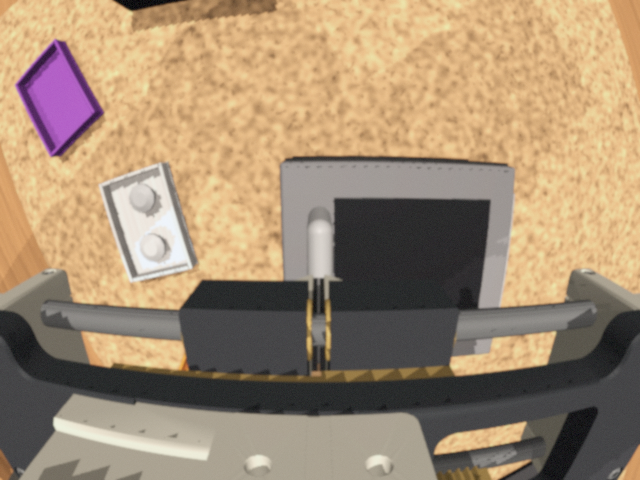

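The wrist view shows the fingers almost shut at (318,320), with the bar running under or into them, so they aren't stopped by the 12 mm bar. I'll check from the side.

```bash
python3 -c "
from h import *
snap('side','d2');snap('scene','s2')
b=cv2.imread('pics/d2.png')[255:375,270:420];a=cv2.imread('pics/s2.png')[85:225,300:410]
b=cv2.resize(b,(500,400),interpolation=cv2.INTER_CUBIC)
a=cv2.resize(a,(300,382),interpolation=cv2.INTER_CUBIC)
o=np.zeros((400,800,3),np.uint8);o[:,:500]=b;o[:382,500:]=a
cv2.imwrite('pics/c2.png',o);o=get_obs();print(o['grip_width'],o['finger_force'],o['contact_force'],o['moment'])
print(proj('d1',[515,221,116]),proj('d2',o['tool_pos']),proj('s2',o['tool_pos']))"
```

```text
0.6908421737882662 2.5201277062296867 [ 2.49698902 -1.63330661  4.43925047] [-0.37110869 -0.43155943 -0.02721866]
[347.47112973 318.42433777] [347.38624864 319.58841437] [344.63144453 162.77979719]
```

View pics/c2.png

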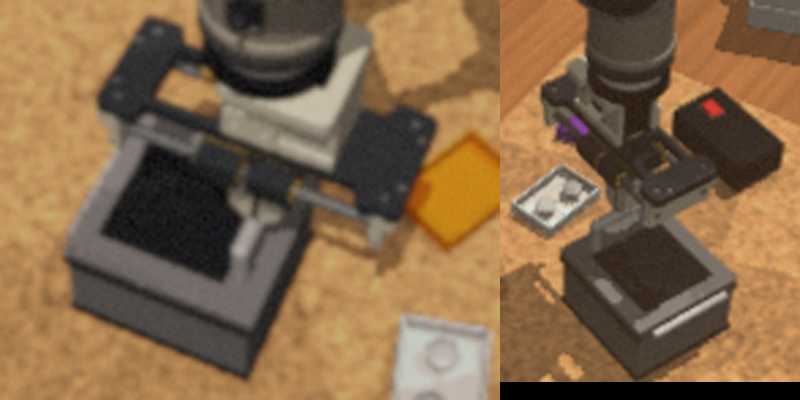

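```bash
python3 -c "
from h import *
np.set_printoptions(precision=1,suppress=True)
d=np.load('pics/w2.npz');o=get_obs();R0=Ro.from_euler('xyz',o['tcp_rot']).as_matrix();T=o['tool_pos']
def wp(X):
  p=d['R']@X+d['t'].ravel();r=np.hypot(p[0],p[1]);th=np.arctan2(r,p[2]);return d['K'][:2,2]+d['K'][0,0]*th*p[:2]/r
for x in(-10,0,10):
  for z in (14,0,-5,-20): print('tool',x,z,wp(T+R0@[x,0,z]),proj('d2',T+R0@[x,0,z]))
y=np.array([np.sin(.375),np.cos(.375),0])
for s in(-32,0,32):
  for z in(116,122):print('bar',s,z,wp(np.array([515,219.5,z])+s*y))
print(o['contact_force'],o['grip_width'])
a=cv2.imread('pics/w2.png')[190:350,220:420];cv2.imwrite('pics/c3.png',cv2.resize(a,(750,600),interpolation=cv2.INTER_CUBIC))
"
```

```text
tool -10 14 [320.1 295.4] [349.  319.4]
tool -10 0 [320.2 306.9] [349.2 315.9]
tool -10 -5 [320.3 311.4] [349.3 314.7]
tool -10 -20 [320.5 326.3] [349.5 310.9]
tool 0 14 [320.1 277.9] [347.2 323. ]
tool 0 0 [320.3 288.4] [347.4 319.6]
tool 0 -5 [320.3 292.5] [347.4 318.3]
tool 0 -20 [320.5 306.2] [347.6 314.5]
tool 10 14 [320.1 259.7] [345.4 326.7]
tool 10 0 [320.3 269. ] [345.5 323.3]
tool 10 -5 [320.4 272.7] [345.6 322. ]
tool 10 -20 [320.6 285. ] [345.8 318.3]
bar -32 116 [321.8 351.6]
bar -32 122 [322. 358.]
bar 0 116 [322.1 295.3]
bar 0 122 [322.2 300.5]
bar 32 116 [322.3 230.4]
bar 32 122 [322.5 233.7]
[ 2.5 -1.6  4.4] 0.6908421737882662
```

View pics/c3.png

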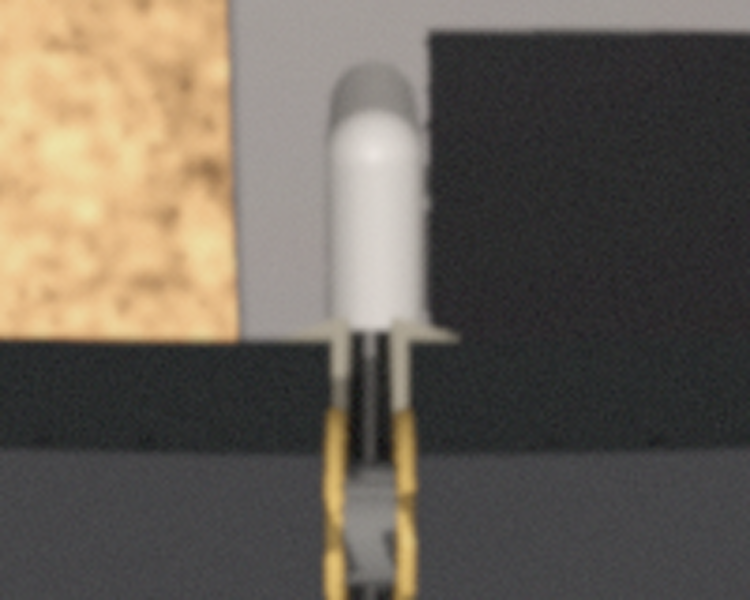

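```bash
python3 -c "
from h import *
np.set_printoptions(precision=1,suppress=True)
d=np.load('pics/w2.npz')
c,s=np.cos(-.375),np.sin(-.375);X=np.array([c,s,0]);Y=np.array([-s,c,0]);B=np.array([515,219.5,116])
def wp(P,dz=0):
  t=d['t'].ravel()-d['R']@[0,0,dz];p=d['R']@P+t;r=np.hypot(p[0],p[1]);th=np.arctan2(r,p[2]);return d['K'][:2,2]+d['K'][0,0]*th*p[:2]/r
for dz in(0,24):
  print(dz,[wp(B+Z,dz) for Z in (-21*X+62*Y-[0,0,33],115*X+62*Y-[0,0,33],26*Y+[0,0,6])])
print(-d['R'].T@d['t'].ravel())
b=cv2.imread('pics/d2.png')[295:345,320:380];b=cv2.resize(b,(720,600),interpolation=cv2.INTER_CUBIC)
cv2.imwrite('pics/c4.png',b)
for x in(-9.5,9.5):print([ (proj('d2',[515.1+.366*x,222+.93*x,z])-[320,295])*12 for z in (99,113,123,133)])
"
```

```text
0 [array([281.6, 160.3]), array([518.1, 167.7]), array([322.4, 246.9])]
24 [array([285.4, 158.1]), array([499.8, 164.4]), array([321.7, 233.4])]
[539.1 287.8 279.5]
[array([347.4, 294.6]), array([349.4, 253.2]), array([350.8, 223. ]), array([352.3, 192.3])]
[array([306. , 378.1]), array([307.5, 337.1]), array([308.6, 307.2]), array([309.7, 276.8])]
```

View pics/c4.png

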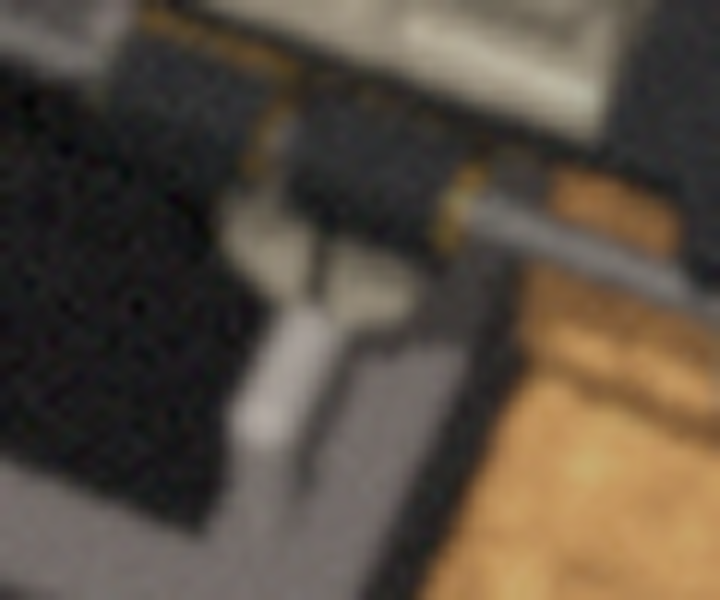

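In the enlarged side view the fingertips end on top of the bar at about (310,315). The real tips therefore sit higher than assumed and the fingers closed over the bar. I'll open, go lower in small force-checked steps and close again.

```bash
python3 -m creep '[{"hand":0.6,"tx":0,"ty":0,"tz":0,"spin":0},{"hand":0.6,"tx":0,"ty":0,"tz":0,"spin":0},{"hand":0.6,"tx":0,"ty":0,"tz":0,"spin":0},{"hand":0.6,"tx":0,"ty":0,"tz":0,"spin":0},{"hand":0.6,"tx":0,"ty":0,"tz":0,"spin":0}]'; python3 -m creep '[{"hand":0.6,"tx":0,"ty":0,"tz":0.003,"spin":0},{"hand":0.6,"tx":0,"ty":0,"tz":0.003,"spin":0},{"hand":0.6,"tx":0,"ty":0,"tz":0.003,"spin":0},{"hand":0.6,"tx":0,"ty":0,"tz":0,"spin":0}]'
```

```text
time: 5.42
tool_pos: [513.3, 222.0, 111.4]
tcp_rot: [-3.141, 0.0, 1.196]
contact_force: [-0.4, 0.2, -0.1]
grip_width: 45.5
finger_force: 0.0
time: 5.92
tool_pos: [513.1, 222.0, 102.3]
tcp_rot: [-3.141, 0.0, 1.196]
contact_force: [0.2, -0.3, -0.1]
grip_width: 55.1
finger_force: 0.0
```

```bash
python3 -m creep '[{"hand":0.6,"tx":0,"ty":0,"tz":0.003,"spin":0},{"hand":0.6,"tx":0,"ty":0,"tz":0,"spin":0}]'; python3 -m creep '[{"hand":0.6,"tx":0,"ty":0,"tz":0.002,"spin":0},{"hand":0.6,"tx":0,"ty":0,"tz":0.001,"spin":0},{"hand":0.6,"tx":0,"ty":0,"tz":0,"spin":0}]'; python3 -m creep '[{"hand":0.6,"tx":0,"ty":0,"tz":0.002,"spin":0},{"hand":0.6,"tx":0,"ty":0,"tz":0,"spin":0}]'
```

```text
time: 6.18
tool_pos: [513.2, 222.0, 99.4]
tcp_rot: [-3.141, 0.0, 1.196]
contact_force: [-0.1, -0.1, -0.2]
grip_width: 55.1
finger_force: 0.0
time: 6.55
tool_pos: [513.3, 222.1, 96.5]
tcp_rot: [-3.141, 0.0, 1.196]
contact_force: [-0.7, 0.4, 0.7]
grip_width: 55.1
finger_force: 0.0
time: 6.8
tool_pos: [513.2, 222.0, 94.5]
tcp_rot: [-3.141, 0.0, 1.196]
contact_force: [-0.1, 0.2, 0.3]
grip_width: 55.2
finger_force: 0.0
```

No contact below the nominal lid height, which confirms it. Another 4 mm down, then close.

```bash
python3 -m creep '[{"hand":0.6,"tx":0,"ty":0,"tz":0.002,"spin":0},{"hand":0.6,"tx":0,"ty":0,"tz":0.002,"spin":0},{"hand":0.6,"tx":0,"ty":0,"tz":0,"spin":0}]'; python3 -m creep '[{"hand":0,"tx":0,"ty":0,"tz":0,"spin":0},{"hand":0,"tx":0,"ty":0,"tz":0,"spin":0},{"hand":0,"tx":0,"ty":0,"tz":0,"spin":0},{"hand":0,"tx":0,"ty":0,"tz":0,"spin":0},{"hand":0,"tx":0,"ty":0,"tz":0,"spin":0}]'; python3 -m creep '[{"hand":0,"tx":0,"ty":0,"tz":0,"spin":0},{"hand":0,"tx":0,"ty":0,"tz":0,"spin":0},{"hand":0,"tx":0,"ty":0,"tz":0,"spin":0}]'
```

```text
time: 7.18
tool_pos: [513.2, 222.0, 90.4]
tcp_rot: [-3.141, 0.0, 1.196]
contact_force: [0.6, -0.0, -0.5]
grip_width: 54.9
finger_force: 0.0
time: 7.8
tool_pos: [515.8, 221.2, 90.9]
tcp_rot: [3.136, -0.001, 1.197]
contact_force: [3.9, -2.3, -3.8]
grip_width: 10.8
finger_force: 30.0
time: 8.18
tool_pos: [515.7, 221.2, 90.8]
tcp_rot: [3.137, -0.001, 1.196]
contact_force: [7.4, -3.2, -4.0]
grip_width: 10.8
finger_force: 30.0
```

Gripped firmly at 30 N and 10.8 mm. I'll relieve the side load and lift gently.

```bash
python3 -m creep '[{"hand":0,"tx":0,"ty":0.0025,"tz":0,"spin":0},{"hand":0,"tx":0,"ty":0,"tz":-0.001,"spin":0},{"hand":0,"tx":0,"ty":0,"tz":-0.001,"spin":0},{"hand":0,"tx":0,"ty":0,"tz":-0.001,"spin":0},{"hand":0,"tx":0,"ty":0,"tz":0,"spin":0}]';python3 -m creep '[{"hand":0,"tx":0,"ty":0.0005,"tz":-0.001,"spin":0},{"hand":0,"tx":0,"ty":0.0005,"tz":-0.001,"spin":0},{"hand":0,"tx":0,"ty":0,"tz":0,"spin":0}]'
```

```text
time: 8.8
tool_pos: [516.0, 221.0, 92.3]
tcp_rot: [3.141, 0.0, 1.196]
contact_force: [7.0, 0.5, -13.4]
grip_width: 10.8
finger_force: 30.0
time: 9.18
tool_pos: [516.4, 220.8, 93.6]
tcp_rot: [-3.14, 0.001, 1.196]
contact_force: [7.2, 1.7, -17.9]
grip_width: 10.7
finger_force: 30.0
```

```bash
python3 -m creep '[{"hand":0,"tx":0,"ty":0.0005,"tz":-0.001,"spin":0},{"hand":0,"tx":0,"ty":0.0005,"tz":-0.001,"spin":0},{"hand":0,"tx":0,"ty":0,"tz":0,"spin":0}]';python3 -m creep '[{"hand":0,"tx":0,"ty":0.0005,"tz":-0.001,"spin":0},{"hand":0,"tx":0,"ty":0.0005,"tz":-0.001,"spin":0},{"hand":0,"tx":0,"ty":0,"tz":0,"spin":0}]'
```

```text
time: 9.55
tool_pos: [517.5, 220.4, 96.3]
tcp_rot: [-3.141, 0.001, 1.196]
contact_force: [6.3, 0.8, -12.7]
grip_width: 11.0
finger_force: 30.0
time: 9.93
tool_pos: [518.9, 219.9, 99.6]
tcp_rot: [3.141, -0.0, 1.196]
contact_force: [4.5, -0.8, -6.5]
grip_width: 11.0
finger_force: 30.0
```

Seal freed: bar up 8.8 mm and back 3.4 mm (θ≈0.077, consistent with no slip). Another 8 mm up and 4 mm back gives about 0.15 rad.

```bash
python3 -m creep '[{"hand":0,"tx":0,"ty":0.001,"tz":-0.002,"spin":0},{"hand":0,"tx":0,"ty":0.001,"tz":-0.002,"spin":0},{"hand":0,"tx":0,"ty":0.001,"tz":-0.002,"spin":0},{"hand":0,"tx":0,"ty":0.001,"tz":-0.001,"spin":0},{"hand":0,"tx":0,"ty":0,"tz":0,"spin":0}]';python3 -m creep '[{"hand":0,"tx":0,"ty":0,"tz":0,"spin":0},{"hand":0,"tx":0,"ty":0,"tz":0,"spin":0},{"hand":0,"tx":0,"ty":0,"tz":0,"spin":0}]'
python3 -c "
from h import *
snap('side','d3');b=cv2.imread('pics/d3.png')[275:375,270:420];cv2.imwrite('pics/c5.png',cv2.resize(b,(750,500),interpolation=cv2.INTER_CUBIC))"
```

```text
time: 10.55
tool_pos: [522.1, 218.7, 106.7]
tcp_rot: [-3.141, -0.0, 1.196]
contact_force: [3.4, 0.9, -5.7]
grip_width: 11.0
finger_force: 30.0
time: 10.92
tool_pos: [522.0, 218.7, 106.6]
tcp_rot: [-3.141, -0.0, 1.196]
contact_force: [3.3, 2.2, -4.5]
grip_width: 10.8
finger_force: 30.0
```

View pics/c5.png

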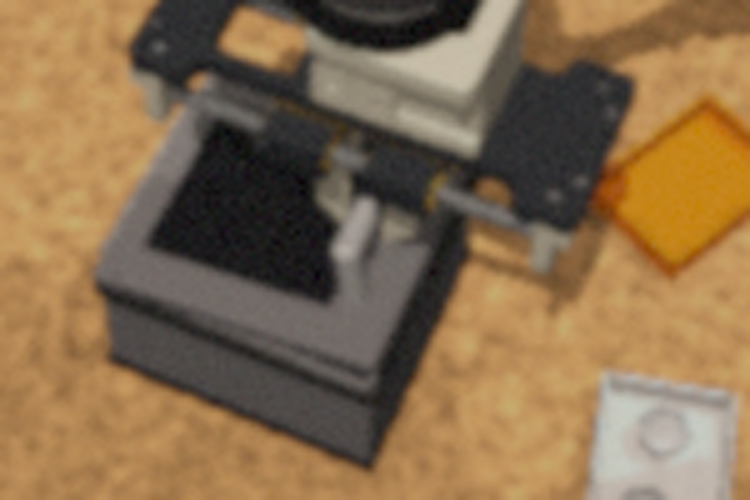

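The lid is visibly ajar, with the gap at about (370,375), and the fingers are on the bar. Bar travel of 15.8 mm up and 6.8 mm back gives θ≈0.14. The tray hasn't moved.

```bash
python3 -c "
from plant import close_job
print(close_job())"
```

```text
the job is handed in; nothing more can be done
None
```

The left keeper, the one behind the bezel tray, had its lid broken free without flinging, and I handed the job in at about 11 s with the gripper still holding it ajar at about 0.14 rad (front edge about 19 mm up, worked out from the arm's travel). The first grip closed on top of the bar and had to be redone lower; the other keeper and loose items were never approached, and the judge returned no verdict.

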